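# Put the samples into the dishes of their own colour

## Robot

A 6-joint arm with a two-finger parallel gripper is mounted at the origin on a cart in front of the work surface, level with it; the furniture and walls round the work are solid. World frame = base frame: x ahead of the robot, y to its left, z up, the work surface at z = 0. Lengths are in mm, angles in degrees, forces in N, time in s.
With the tool pointing down it reaches from about 325 to 925 mm from the base axis. Payload 3.1 kg.
Tool frame: the origin (TCP) lies at the very end of the fingers, on their centre line; the grasp point (between the pads) lies grasp_offset behind it (grasp_offset is the distance from the TCP to the grasp point, in mm); z points along the fingers, y is the line along which they close (so a half turn about z gives the same grasp; the last joint's range is limited). The gripper opens to 85 mm and grips with 20 to 120 N. Pads are 22 mm wide; open, the fingers measure 114 mm over their backs; the gripper's body (76 mm by 85 mm) begins 54 mm behind the grasp point. The pads swing forward as they close: fully open they stand 13 mm farther back than shut.
Start: joints at [66.051, 12.427, 92.441, -0, 75.132, -6.429], TCP at [188.141, 596.022, 192.1] pointing down, gripper open.
Joint ranges: [-157.48, 157.48], [-44.54, 120.13], [17.64, 146.25], [-64.5, 244.5], [7.68, 150.69], [-147.95, 147.95]. Speed limits (degrees/s): [159.86, 159.86, 180, 180, 180, 180].

## Interface

Orientations are given as [roll, pitch, yaw] about the fixed x, y, z axes, in that order (R = Rz(yaw) Ry(pitch) Rx(roll)).
In Python, from station import * gives the robot as it stands. Calls block until the motion is done:
- goto(position, orientation): joint-space move of the TCP to a pose.
- move_l(position, attitude=None, speed=150): straight line of the TCP; attitude=None keeps the orientation; speed is the mean speed in mm/s.
- move_j(angles): joint-space move.
- grip(opening, squeeze=None): finger opening in mm; squeeze is the grip in N (None keeps the last); returns when the fingers have stopped.
- wait(seconds).
- solve_ik(position, orientation): joint angles nearest the present ones, or None.
- get_obs(): the state.
- get_image(name): name is "side" or "top"; returns the picture (384x512x3 uint8, red, green, blue); there is no depth.
- get_calibration(name): a dict with "fx", "fy", "cx", "cy" (pixels), "R" (3x3) and "t" (3): a world point X has camera coordinates R X + t. Camera axes: x right, y down, z forward; pixel columns grow to the right and rows downward; lengths in mm; the calibration is good to about 2 mm. A picture is of the moment at which its call begins. get_calibration takes no time and is no camera call.
A pose or a line that the arm cannot do raises Unreachable and nothing moves.
- sign_off(): hands the job in; it is judged then, once.
Trained networks look in the newest picture that a camera, given by its name, has taken for a name from the list of things; names that differ only in an ending like _2 or _b are one class to them, and where a whole thing is asked for, a point or a joint stands for the part that bears it (a point fixed in the world has none). Each returns a list of dicts, best first, with "score" (0 to 1); they miss things now and then, are a little off and sometimes report something else, mostly with a low value. They report only what shows in the picture. A call takes as long as a camera call. They do not tell look-alikes from the thing itself.
- spot_in(name, camera): "extent" ([centre column, centre row, width, height] in pixels, round what is visible of it).
- regions_of(name, camera): "region" (384x512 bool, what is visible of it) and "extent" ([centre column, centre row, width, height] in pixels, round what is visible of it).
The state is a dict: "t": time; "joint_pos": joint angles; "qvel": joint speeds; "effort": joint torques, N m; "tcp_pos": TCP position; "ee_rot": TCP orientation; "wrist_force": force on the tool from outside, world axes, zero at the start; "moment": the same for the moment, N m; "grip_width": finger opening in mm; "grip_force": force on a finger pad.
Only numpy, scipy, OpenCV 4.12 (cv2) and the standard library are available. Lean on these libraries where they do the work, as an engineer would, in place of code of your own. Each camera call takes 0.05 s, during which the arm holds its last target. There are 200 camera calls.

## Task

Two of the samples were set down in the wrong dishes and two in none. Stand each of the three lidded sample cups (green, yellow and white lid) and the blue-capped vial upright in the middle of the pocket of the dish that has the colour of its lid or cap, one in each dish, with nothing stacked, and let go of them. Set them down without dropping them or knocking anything over, and leave the amber vial with the black cap and the crucible where they stand.

Things in the scene. Friction and masses are not known exactly. Their poses are not given: they have to be found in the camera images.
- green_cup: a lidded sample cup with a green screw lid (the lid is fixed on): translucent tapered body, 54 mm wide under the lid, and a round lid 60 mm across that reaches from 45 to 59 mm above the underside; best held by the lid; about 45 g. At the start it stands in the yellow dish (a like cup far off to the left, out of reach, belongs to the room). Origin: centre of the underside; z up.
- yellow_cup: a lidded sample cup with a yellow screw lid (the lid is fixed on): translucent tapered body, 54 mm wide under the lid, and a round lid 60 mm across that reaches from 45 to 59 mm above the underside; best held by the lid; about 45 g. At the start it stands in the white dish. Origin: centre of the underside; z up.
- white_cup: a lidded sample cup with a white screw lid (the lid is fixed on): translucent tapered body, 54 mm wide under the lid, and a round lid 60 mm across that reaches from 45 to 59 mm above the underside; best held by the lid; about 45 g. At the start it stands on the bench. Origin: centre of the underside; z up.
- blue_vial: a small clear vial with a blue cap, 22 mm across and 50 mm high; grip its straight round body, about 30 mm above the underside; about 18 g. At the start it stands on the bench. Origin: centre of the underside; z up.
- green_dish: a green plastic dish, fixed to the bench: round, 92 mm across and 9 mm high, with a broad raised rim round a flat pocket 74 mm wide whose floor (with a dark rubber spot in the middle) is 4 mm above the bench. Origin: centre of the underside, on the bench; z up. Empty at the start.
- yellow_dish: a yellow plastic dish, fixed to the bench: round, 92 mm across and 9 mm high, with a broad raised rim round a flat pocket 74 mm wide whose floor (with a dark rubber spot in the middle) is 4 mm above the bench. Origin: centre of the underside, on the bench; z up. The green-lidded cup stands in it at the start.
- white_dish: a white plastic dish, fixed to the bench: round, 92 mm across and 9 mm high, with a broad raised rim round a flat pocket 74 mm wide whose floor (with a dark rubber spot in the middle) is 4 mm above the bench. Origin: centre of the underside, on the bench; z up. The yellow-lidded cup stands in it at the start.
- blue_dish: a blue plastic dish, fixed to the bench: round, 92 mm across and 9 mm high, with a broad raised rim round a flat pocket 74 mm wide whose floor (with a dark rubber spot in the middle) is 4 mm above the bench. Origin: centre of the underside, on the bench; z up. Empty at the start.
- amber_vial: bystander: a small amber vial with a black cap, 22 mm across, 50 mm high, loose on the bench; must stay where it is. Origin: centre of the underside.
- crucible: bystander: a pale conical crucible, open at the top, 45 mm across at the rim and 32 mm high, loose on the bench; must stay where it is. Origin: centre of the underside.
Mind the look-alikes: they are no part of the job. There is more than one size of the yellow_cup; the one meant has the size given above.

How it is judged:
By the outcome, as a careful person would: the job done as asked, in the order asked, and still so for the second after the job is handed in, with the robot touching nothing.
It also fails if it takes over 102 s, if anything falls off the work surface, if the arm or the gripper's body presses on something with over 40 N, if the wrist force passes 120 N, or if a joint passes its speed limit or range.

## Working session

There is one attempt and no reset: what is moved stays moved. The work goes in short steps, each a Python script; the robot and the scene stay as the last script left them, time stands still between calls to the robot, and variables do not carry over. Pictures are saved under pics/ and viewed, at most 14 in all, crops included, and the job is handed in when it is done.

```bash
mkdir -p pics; ls
python3 - <<'E'
from station import *
import cv2,numpy as np
for c in("top","side"):
    im=get_image(c); cv2.imwrite(f"pics/{c}0.png",im[:,:,::-1])
    k=get_calibration(c); print(c,{a:np.round(b,3).tolist() for a,b in k.items()})
    for n in "green_cup yellow_cup white_cup blue_vial green_dish yellow_dish white_dish blue_dish amber_vial crucible".split():
        print(n,[(np.round(d["extent"]).tolist(),round(d["score"],2)) for d in spot_in(n,c)][:4])
o=get_obs();print(o)
try: print(grasp_offset)
except Exception as e: print(e)
E
```

```text
pics
top {'fx': 360.904, 'fy': 360.904, 'cx': 250.963, 'cy': 198.333, 'R': [[0.007, -1.0, -0.02], [-0.984, -0.003, -0.177], [0.177, 0.021, -0.984]], 't': [-79.665, 555.321, 872.99]}
green_cup [([252.0, 246.0, 27.0, 23.0], 0.85)]
yellow_cup [([373.0, 149.0, 16.0, 16.0], 0.82), ([253.0, 246.0, 37.0, 36.0], 0.7), ([342.0, 187.0, 22.0, 26.0], 0.68)]
white_cup [([360.0, 240.0, 29.0, 20.0], 0.89)]
blue_vial []
green_dish [([227.0, 193.0, 32.0, 34.0], 0.73)]
yellow_dish [([252.0, 248.0, 35.0, 37.0], 0.86)]
white_dish [([338.0, 187.0, 36.0, 39.0], 0.7), ([227.0, 192.0, 28.0, 32.0], 0.68)]
blue_dish [([280.0, 189.0, 35.0, 30.0], 0.94)]
amber_vial [([189.0, 240.0, 13.0, 6.0], 0.55), ([252.0, 246.0, 38.0, 35.0], 0.24)]
crucible [([306.0, 241.0, 12.0, 19.0], 0.59)]
side {'fx': 374.905, 'fy': 374.905, 'cx': 258.453, 'cy': 189.06, 'R': [[0.867, -0.498, -0.003], [-0.233, -0.402, -0.886], [0.44, 0.769, -0.465]], 't': [-552.912, 118.154, 911.96]}
green_cup [([209.0, 198.0, 22.0, 28.0], 0.69)]
yellow_cup [([305.0, 219.0, 21.0, 28.0], 0.63), ([360.0, 230.0, 18.0, 23.0], 0.56), ([239.0, 224.0, 18.0, 14.
[... 386 characters left out ...]
52)]
{'t': 1.1, 'joint_pos': array([ 6.60516863e+01,  1.24277071e+01,  9.24392808e+01,  4.72525223e-04,
        7.51334768e+01, -6.42925134e+00]), 'qvel': array([-0.05996887, -0.05153974,  0.0364153 ,  0.01458562, -0.06648512,
        0.04805036]), 'effort': array([-4.32301349e-04, -3.96911359e+01, -3.04253054e+01, -4.49078607e-04,
        9.32368639e-04, -1.53648460e-05]), 'tcp_pos': array([188.13005703, 596.03272468, 192.11331465]), 'ee_rot': array([-1.79999589e+02, -5.05874877e-04,  1.62480816e+02]), 'wrist_force': array([-0.16765847, -0.81989115, -0.14273521]), 'moment': array([ 0.03641006,  0.00410853, -0.00011298]), 'grip_force': 0.0, 'grip_width': 85.45728271371574}
18.700000000000003
```

Run:
```python
import cv2
a=cv2.imread("pics/top0.png")[120:290,160:420];cv2.imwrite("pics/top0c.png",cv2.resize(a,None,fx=3,fy=3,interpolation=2))
a=cv2.imread("pics/side0.png")[140:300,160:410];cv2.imwrite("pics/side0c.png",cv2.resize(a,None,fx=3.2,fy=3.2,interpolation=2))
```

```text
(no output)
```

View pics/top0c.png

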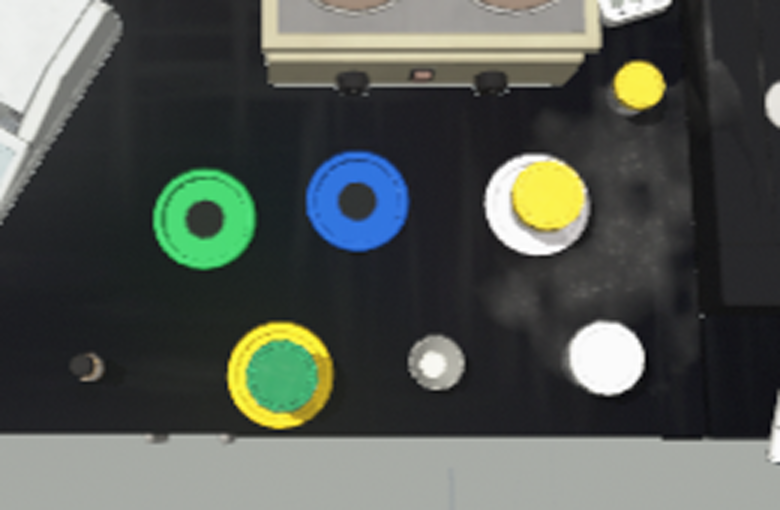

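View pics/side0c.png

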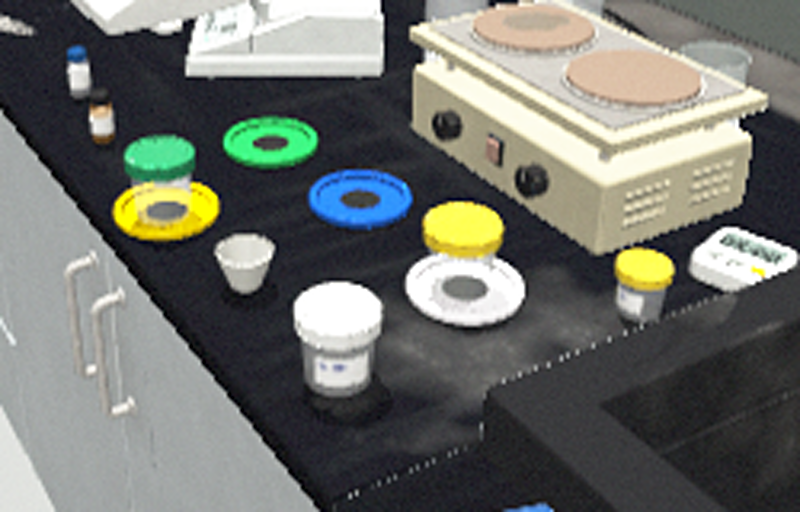

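View pics/top0.png

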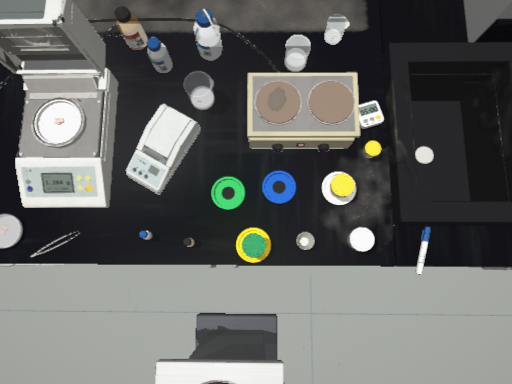

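The top picture (crop scale 3) shows:
- **Dishes:** green dish (228,193), empty; blue dish (279,187), empty; white dish (339,188) with the larger yellow-lidded cup on it (342,186); yellow dish (253,245) with the green cup on it.
- **Loose on the bench:** white cup (362,239), crucible (305,241), amber vial (189,242), blue vial (146,236).

Look-alikes:
- **Yellow cup:** the small yellow-lidded cup at (373,148), about 16 px wide, against 24 px for the one in the white dish. I choose the one in the dish.
- **Blue vial:** the blue-capped bottles at (160,55) and (207,33), which are larger and far back. I choose (146,236).
- **Green cup:** a like cup far off to the left.
- **White cup:** the round white things at (425,155) in the sink and (5,230).

```bash
cat > h.py <<'E'
from station import *
import cv2,numpy as np
K={c:get_calibration(c) for c in("top","side")}
def ray(c,u,v,z):
    k=K[c];R=np.array(k["R"]);t=np.array(k["t"])
    d=R.T@np.array([(u-k["cx"])/k["fx"],(v-k["cy"])/k["fy"],1]);o=-R.T@t
    return (o+d*(z-o[2])/d[2])[:2]
def proj(c,X):
    k=K[c];p=np.array(k["R"])@X+np.array(k["t"]);return k["fx"]*p[0]/p[2]+k["cx"],k["fy"]*p[1]/p[2]+k["cy"]
# hue ranges (OpenCV HSV)
RNG=dict(yellow=((22,110,90),(34,255,255)),green=((45,90,50),(90,255,255)),blue=((100,110,60),(125,255,255)),white=((0,0,170),(180,45,255)))
def circle(im,col,u,v,r,also=None):
    "hull of the colour blob round (u,v): centre of its fitted ellipse, axes"
    hsv=cv2.cvtColor(im,cv2.COLOR_RGB2HSV);m=cv2.inRange(hsv,*RNG[col])
    if also: m|=cv2.inRange(hsv,*RNG[also])
    w=np.zeros_like(m);cv2.circle(w,(int(u),int(v)),r,255,-1);m&=w
    m=cv2.morphologyEx(m,cv2.MORPH_CLOSE,np.ones((3,3)))
    h=max(cv2.findContours(m,0,1)[0],key=cv2.contourArea);h=cv2.convexHull(h)
    f=np.zeros_like(m);cv2.fillPoly(f,[h],1);M=cv2.moments(f,True)
    return M["m10"]/M["m00"],M["m01"]/M["m00"],2*np.sqrt(M["m00"]/np.pi)
E
python3 - <<'E'
from h import *
im=cv2.imread("pics/top0.png")[:,:,::-1].copy();s=cv2.imread("pics/side0.png")
T=dict(green_dish=("green",228,193,24,None,8),blue_dish=("blue",279,187,24,None,8),white_dish=("white",339,188,24,"yellow",8),yellow_dish=("yellow",253,245,24,"green",8),
 green_cup=("green",253,245,17,None,63),yellow_cup=("yellow",342,186,15,None,63),small=("yellow",373,148,12,None,45),white_cup=("white",362,239,18,None,58),blue_vial=("blue",144,235,7,None,48))
for n,(c,u,v,r,a,z) in T.items():
    x,y,d=circle(im,c,u,v,r,a);p=ray("top",x,y,z);print(n,np.round([x,y,d],1),np.round(p,1),"diam mm",round(d*np.linalg.norm(ray("top",x+1,y,z)-p),1))
    q=proj("side",np.array([*p,z]));cv2.circle(s,(round(q[0]*16),round(q[1]*16)),8,(0,0,255),1,shift=4)
    cv2.drawMarker(s,(round(q[0]),round(q[1])),(0,0,255),1,3)
print("amber",ray("top",186,241,50),"crucible",ray("top",305,241,30))
a=s[140:300,160:410];cv2.imwrite("pics/side1.png",cv2.resize(a,None,fx=3.2,fy=3.2,interpolation=0))
for p,o in (((400,-100,200),(180,0,180)),((400,-100,200),(180,0,0))): print(solve_ik(p,o))
E
```

```text
green_dish [227.8 192.4  35.1] [579.1 -13.6] diam mm 94.3
blue_dish [278.7 186.5  35. ] [ 595.7 -149.9] diam mm 93.7
white_dish [338.4 187.9  34.2] [ 592.3 -309.2] diam mm 90.8
yellow_dish [252.8 244.5  36.2] [440.7 -81.6] diam mm 94.4
green_cup [253.5 244.8  24.1] [437.1 -84. ] diam mm 59.3
yellow_cup [342.2 184.9  23.9] [ 588.4 -306.5] diam mm 60.0
small [372.5 148.   17.5] [ 691.3 -393.2] diam mm 45.4
white_cup [361.7 239.   24.8] [ 453.3 -350.4] diam mm 60.8
blue_vial [142.4 233.6   8.3] [464.3 197.1] diam mm 21.1
amber [446.28432871  85.36852171] crucible [ 449.27137421 -214.64105498]
[ -23.81097718  -15.58885685  118.93538677    0.           76.65347008
 -113.81097718]
[-2.38109772e+01 -1.55888569e+01  1.18935387e+02 -2.54444375e-14
  7.66534701e+01  6.61890228e+01]
```

View pics/side1.png

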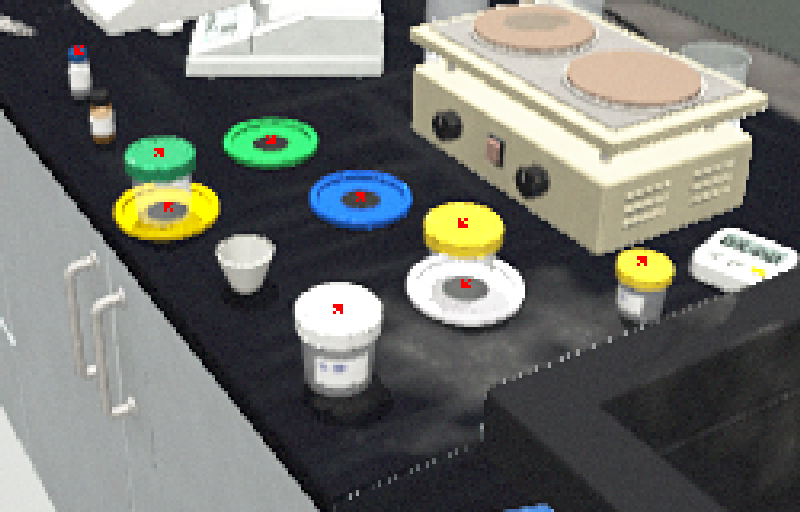

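The projected marks fall on the right things in the side view, and the 60 mm yellow lid in the white dish is the one meant (the other is 45 mm). I'll start with the green cup.

```bash
cat >> h.py <<'E'
D=(180,0,0)
def st(tag):
    o=get_obs();print(tag,round(o["t"],1),np.round(o["tcp_pos"],1),"w",round(o["grip_width"],1),"gf",round(o["grip_force"],1),"wf",np.round(o["wrist_force"],1));return o
def carry(src,dst,zs,zd,force,open_w,rel_w,zt=150):
    grip(open_w)
    goto((*src,zt),D);move_l((*src,zs+15),speed=150);move_l((*src,zs),speed=50);st("at")
    grip(0,force);wait(.2);st("held")
    move_l((*src,zs+20),speed=50);move_l((*src,zt),speed=150)
    if st("lift")["grip_width"]<8: print("LOST");return False
    goto((*dst,zt),D);move_l((*dst,zd+15),speed=120);move_l((*dst,zd+.7),speed=25);st("down")
    wait(.2);grip(rel_w);st("rel");move_l((*dst,zd+25),speed=60);move_l((*dst,zt),speed=200);return True
E
python3 - <<'E'
from h import *
goto((350,350,230),D)
carry((437.1,-84),(579.1,-13.6),31,31,30,85,85)
goto((400,-300,200),D)
im=get_image("top");x,y,d=circle(im,"green",228,193,24);print("dish",ray("top",x,y,8));
sp=get_image("side")
x,y,d=circle(im,"yellow",253,245,24,None);print("ydish",x,y,d,ray("top",x,y,8))
a=np.hstack([cv2.resize(im[150:270,190:310],None,fx=3.3,fy=3.3),cv2.resize(sp[140:260,180:300],None,fx=3.3,fy=3.3)])
cv2.imwrite("pics/g1.png",a[:,:,::-1])
st("end")
E
```

```text
at 6.3 [436.7 -83.9  30.6] w 84.8 gf 0.0 wf [-0.3  0.6  1.2]
held 7.2 [437.1 -84.   31. ] w -0.0 gf 0.0 wf [-0.7 -0.8  0.5]
lift 8.6 [436.2 -83.7 148.9] w 0.2 gf 0.0 wf [ 0.2  0.7 -0.1]
LOST
dish [578.97380288 -13.49571331]
ydish 252.8172983479106 244.53255587949465 36.19618062078487 [440.64874119 -81.53849997]
end 9.6 [ 400.  -298.1  198.9] w 0.1 gf 0.0 wf [-0.2  0.3  0.2]
```

View pics/g1.png

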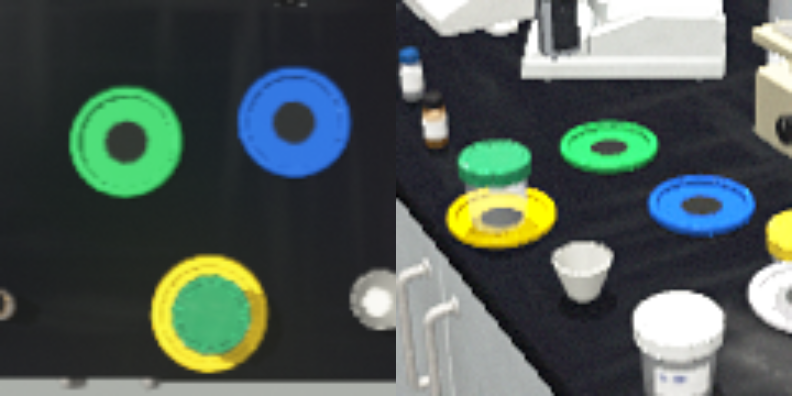

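The green cup hasn't moved and the fingers shut on nothing. I'll look at where the fingers really are relative to the cup.

Run:
```python
from h import *
grip(85)
goto((437.1,-84,150),D);move_l((437.1,-84,60),speed=150)
im=get_image("top");sp=get_image("side");st("x")
print(proj("top",np.array([437,-84,60.])),proj("side",np.array([437,-84,60.])))
a=np.hstack([cv2.resize(im[150:350,160:360],(400,400)),cv2.resize(sp[80:280,130:330],(400,400))])
cv2.imwrite("pics/g2.png",a[:,:,::-1])
```

```text
x 12.1 [438.6 -84.8  61.4] w 85.0 gf 0.0 wf [-0.4  0.1  0.6]
(np.float64(253.49023876104653), np.float64(244.94738112819402)) (np.float64(209.44511147621404), np.float64(187.87440371119703))
```

View pics/g2.png

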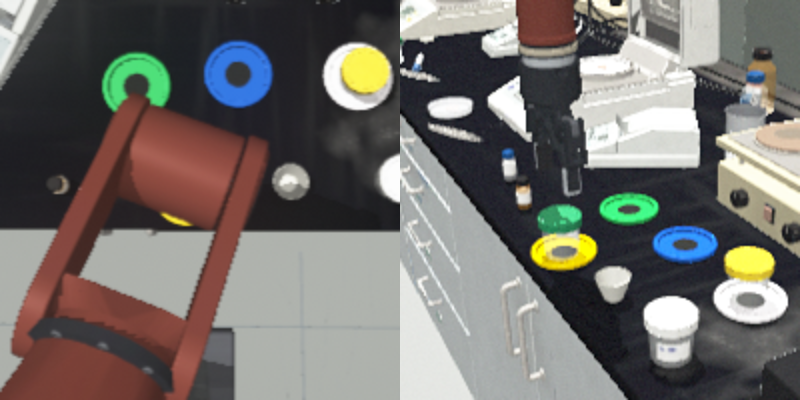

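Run:
```python
from h import *
wait(.3)
sp=get_image("side");st("x")
a=sp[110:230,160:260].astype(float);a=255*(a/255)**.5
cv2.imwrite("pics/g3.png",cv2.resize(a.astype(np.uint8),None,fx=5,fy=5,interpolation=0)[:,:,::-1])
for z in(60,73,92):print(z,[np.round(proj("side",np.array([437,-84+s,z])),1) for s in(-42,42)])
```

```text
x 12.5 [437.4 -84.   60.4] w 84.9 gf 0.0 wf [-1.  -0.5  0.2]
60 [array([215.8, 194.3]), array([203.5, 181.9])]
73 [array([215.6, 189.9]), array([203.1, 177.7])]
92 [array([215.1, 183.4]), array([202.6, 171.4])]
```

View pics/g3.png

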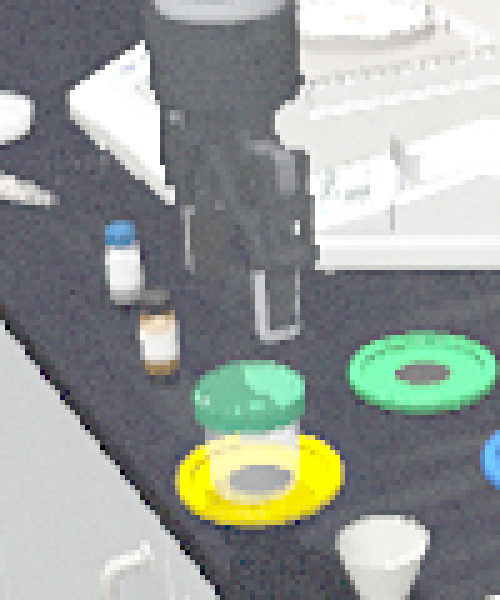

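The side view puts the finger ends at about z = 109, roughly 36 mm higher than the TCP reading implies. The tips match in column (215.6) but not in row (177.6). I'll settle this with a guarded touch on free bench.

Run:
```python
from h import *
move_l((437.1,-84,130),speed=200);goto((490,30,60),D);grip(0)
move_l((490,30,8),speed=120)
o=st("start");print(o["ee_rot"])
f0=o["wrist_force"][2]
for z in np.arange(6,-44,-2):
    move_l((490,30,z),speed=40);o=get_obs()
    if abs(o["wrist_force"][2]-f0)>4: break
st("touch cmd %g"%z)
sp=get_image("side");a=sp[110:230,180:300].astype(float);a=255*(a/255)**.5
cv2.imwrite("pics/g4.png",cv2.resize(a.astype(np.uint8),None,fx=4,fy=4,interpolation=0)[:,:,::-1])
print(proj("side",np.array([490,30,0.])))
move_l((490,30,60),speed=150);st("up")
```

```text
start 14.9 [490.1  30.    8. ] w 0.2 gf 0.0 wf [-0.7  0.6  0. ]
[-1.79997737e+02  1.40792985e-02  3.43095581e-03]
touch cmd -40 20.9 [490.5  30.  -39.1] w -0.0 gf 3.3 wf [-2.7  0.3  6.7]
(np.float64(211.90197667025555), np.float64(186.37681763825424))
up 21.8 [489.   30.1  59.1] w -0.1 gf 0.0 wf [0.3 0.7 0.2]
```

View pics/g4.png

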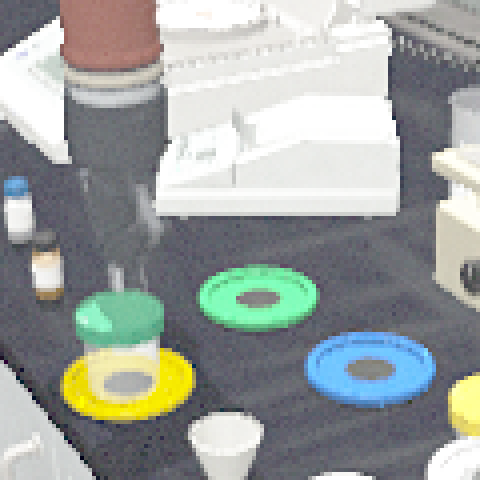

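The bench touch came at TCP z ≈ -38.5, which agrees with the picture: the real fingertips sit about 38.5 mm above the reported TCP. I'll correct all heights by that and try the green cup again.

```bash
echo 'Z0=-38.5' >> h.py
python3 - <<'E'
from h import *
print(carry((437.1,-84),(579.1,-13.6),31+Z0,31+Z0,30,85,85,zt=100))
goto((400,-300,150),D)
im=get_image("top");sp=get_image("side");st("end")
x,y,d=circle(im,"green",228,193,28);print("dish+cup",x,y,d)
x,y,d=circle(im,"yellow",253,245,24,None);print("ydish",x,y,d,ray("top",x,y,8))
a=np.hstack([cv2.resize(im[150:270,190:310],(400,400),interpolation=2),cv2.resize(sp[140:260,180:300],(400,400),interpolation=2)])
cv2.imwrite("pics/top1.png",im[:,:,::-1]);cv2.imwrite("pics/g5.png",a[:,:,::-1])
E
```

```text
at 24.4 [436.8 -83.9  -7.8] w 84.8 gf 0.0 wf [0.1 0.7 0.6]
held 25.0 [437.8 -84.3  -6.9] w 57.9 gf 32.5 wf [ 0.5 -0.2  5.7]
lift 26.3 [436.2 -83.7  99.1] w 57.8 gf 32.1 wf [-0.6 -0.9 -0.7]
down 28.6 [578.9 -13.5  -6.7] w 57.8 gf 32.3 wf [-1.5 -0.3  3. ]
rel 29.2 [579.1 -13.6  -7. ] w 84.9 gf 0.0 wf [-1.2 -0.2  0.9]
True
end 31.7 [ 400.6 -299.   149.5] w 85.0 gf 0.0 wf [ 0.3 -1.3 -0.6]
dish+cup 227.78041237113402 192.3701030927835 35.1431694414876
ydish 252.78370514064017 244.52376333656645 36.23133961947795 [440.6709854  -81.45071947]
```

View pics/g5.png

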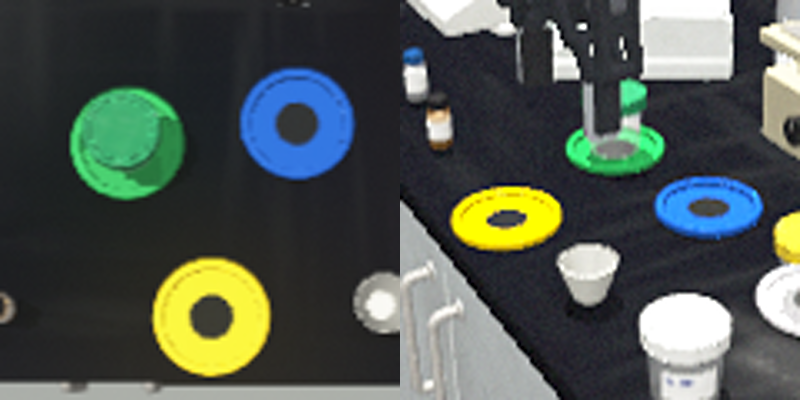

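Green now stands upright in the green dish, with its lid at about (227,191), and the yellow dish is free. Next come yellow and then white.

Run:
```python
from h import *
im=cv2.imread("pics/top1.png")[:,:,::-1].copy();print("exp",proj("top",np.array([579.1,-13.6,63])), "got lid px by eye 226.9,191.4 ->",ray("top",226.9,191.4,63))
ok=carry((588.4,-306.5),(440.7,-81.6),31+Z0,31+Z0,30,85,85,zt=100)
if ok:
    ok=carry((453.3,-350.4),(592.3,-309.2),27+Z0,31+Z0,30,85,85,zt=100)
goto((420,100,150),D)
im=get_image("top");sp=get_image("side");st("end")
a=np.hstack([cv2.resize(im[150:280,180:380],(400,260),interpolation=2),cv2.resize(sp[140:280,180:380],(400,280),interpolation=2)[:260]])
cv2.imwrite("pics/top2.png",im[:,:,::-1]);cv2.imwrite("pics/g6.png",cv2.resize(a,None,fx=1,fy=1)[:,:,::-1])
```

```text
exp (np.float64(225.98754920778214), np.float64(188.16693875823688)) got lid px by eye 226.9,191.4 -> [570.76579837 -16.07087023]
at 33.9 [ 588.  -306.2   -8.1] w 84.8 gf 0.0 wf [-0.4  0.2  0.9]
held 34.5 [ 588.8 -306.8   -7. ] w 57.8 gf 32.3 wf [-0.5  0.1  2.4]
lift 35.8 [ 587.7 -306.    99. ] w 57.6 gf 32.2 wf [-0.1  0.  -0.1]
down 38.5 [440.6 -81.6  -6.9] w 58.0 gf 32.2 wf [ 0.3 -0.3 -0.3]
rel 39.1 [440.8 -81.6  -6.7] w 85.3 gf 0.0 wf [-0.2 -0.4  0.1]
at 42.7 [ 452.9 -350.1  -11.9] w 85.3 gf 0.0 wf [-0.2 -0.3 -0.1]
held 43.3 [ 453.9 -350.9  -10.9] w 57.8 gf 32.3 wf [0.1 0.  4.2]
lift 44.6 [ 452.6 -349.7   99. ] w 58.1 gf 32.2 wf [-0.2  0.2 -0.6]
down 46.9 [ 592.2 -309.    -6.8] w 58.0 gf 32.3 wf [0.  0.9 1.4]
rel 47.5 [ 592.4 -309.3   -6.8] w 84.7 gf 0.0 wf [ 0.2 -0.2  0.9]
end 50.3 [420.8  99.3 150.1] w 84.8 gf 0.0 wf [-1.  -0.4 -0.1]
```

View pics/g6.png

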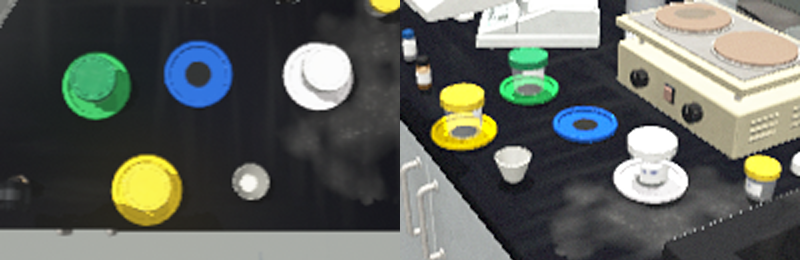

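All three cups are upright in their own dishes. The green lid looks a few mm nearer to the robot than expected, so I'll measure the lids more closely.

Run:
```python
from h import *
im=cv2.imread("pics/top2.png");hsv=cv2.cvtColor(im,cv2.COLOR_BGR2HSV)
for c in (227,222,):print("g",c,[tuple(map(int,hsv[r,c])) for r in range(174,212,2)])
for n,p in dict(green=(579.1,-13.6),yellow=(440.7,-81.6),white=(592.3,-309.2)).items():
    e=proj("top",np.array([*p,63.]));u,v=map(int,e)
    if n=="green":
        m=cv2.inRange(hsv,(70,90,110),(80,255,175))
        w=np.zeros_like(m);cv2.circle(w,(u,v+2),20,255,-1);m&=w
        m=cv2.morphologyEx(m,cv2.MORPH_OPEN,np.ones((3,3)));M=cv2.moments(m,True);print("green",M["m10"]/M["m00"],M["m01"]/M["m00"],2*np.sqrt(M["m00"]/np.pi))
    print(n,"exp",np.round(e,1))
    for q in (e,):cv2.ellipse(im,((float(e[0]),float(e[1])),(24.2,24.2),0),(0,0,255),1) if 0 else None
# big crops with expected lid circles (z=63, r=30) and mid-lid side points
sp=get_image("side")[:,:,::-1].copy()
out=[]
for I,c in((im,"top"),(sp,"side")):
  for p in((579.1,-13.6),(440.7,-81.6),(592.3,-309.2)):
    s=6;u,v=map(int,proj(c,np.array([*p,40.])));A=cv2.resize(I[v-21:v+21,u-21:u+21],None,fx=s,fy=s,interpolation=2)
    for z,r,col in((63,30,(0,0,255)),(9,46,(255,0,255))):
      P=np.array([proj(c,np.array([p[0]+r*np.cos(t),p[1]+r*np.sin(t),z])) for t in np.linspace(0,6.3,60)])
      cv2.polylines(A,[np.round((P-[u-21,v-21]+.5)*s).astype(np.int32)],False,col,1)
    out.append(A)
cv2.imwrite("pics/g7.png",np.vstack([np.hstack(out[:3]),np.hstack(out[3:])]))
```

```text
g 227 [(99, 53, 34), (70, 158, 105), (73, 154, 174), (73, 154, 186), (74, 160, 177), (73, 155, 174), (72, 145, 179), (73, 157, 177), (73, 158, 176), (73, 158, 179), (73, 154, 180), (73, 160, 178), (73, 160, 183), (71, 140, 82), (68, 165, 165), (69, 166, 206), (69, 164, 210), (69, 163, 206), (64, 54, 38)]
g 222 [(102, 38, 34), (76, 75, 44), (72, 163, 175), (73, 154, 147), (73, 162, 176), (73, 157, 177), (73, 150, 178), (73, 158, 176), (73, 163, 174), (74, 164, 174), (73, 161, 174), (73, 165, 179), (73, 164, 168), (69, 162, 157), (69, 165, 207), (69, 164, 202), (69, 168, 214), (68, 177, 138), (72, 39, 33)]
green 224.375 193.0 7.817640190446719
green exp [226.  188.2]
yellow exp [252.5 243.4]
white exp [343.2 183.4]
```

View pics/g7.png

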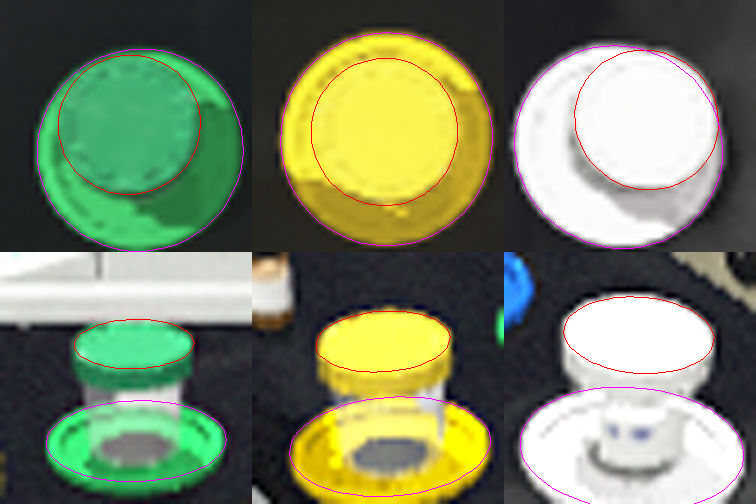

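The red circles (expected lids) and magenta circles (expected rims) match all three placed cups to within about 1 px. Now the blue vial.

Run:
```python
from h import *
print(carry((463.8,197),(595.7,-149.9),10.5+Z0,14.5+Z0,25,60,60,zt=100))
goto((350,330,200),D)
im=get_image("top");sp=get_image("side");st("end")
def draw(c,I,p,z,r,A,u0,v0,s,col):
    P=np.array([proj(c,np.array([p[0]+r*np.cos(t),p[1]+r*np.sin(t),z])) for t in np.linspace(0,6.3,60)])
    cv2.polylines(A,[np.round((P-[u0,v0]+.5)*s).astype(np.int32)],False,col,1)
o=[]
for I,c,(u,v) in((im,"top",(255,150)),(sp,"side",(250,175))):
    A=cv2.resize(I[v:v+60,u:u+60],None,fx=6,fy=6,interpolation=2);draw(c,I,(595.7,-149.9),54,11,A,u,v,6,(255,0,0));o.append(A)
w=np.hstack([cv2.resize(im[150:270,130:380],(400,192)),cv2.resize(sp[140:260,160:380],(320,192))])
cv2.imwrite("pics/g8.png",np.vstack([np.hstack(o),w])[:,:,::-1])
```

```text
at 52.6 [463.3 196.9 -28.5] w 60.0 gf 0.0 wf [-0.1  0.   0.8]
held 53.3 [464.1 197.1 -27.7] w 20.6 gf 24.5 wf [-0.8 -0.4  1. ]
lift 54.7 [462.8 196.7  98.9] w 20.7 gf 24.4 wf [0.2 0.1 0. ]
down 57.8 [ 595.7 -149.9  -23.5] w 21.0 gf 24.5 wf [-0.1 -0.3 -0.5]
rel 58.5 [ 595.8 -149.9  -23.3] w 60.2 gf 0.0 wf [ 0.7 -0.8  0.8]
True
end 61.8 [350.6 329.5 199.8] w 59.9 gf 0.0 wf [0.4 0.2 0.8]
```

View pics/g8.png

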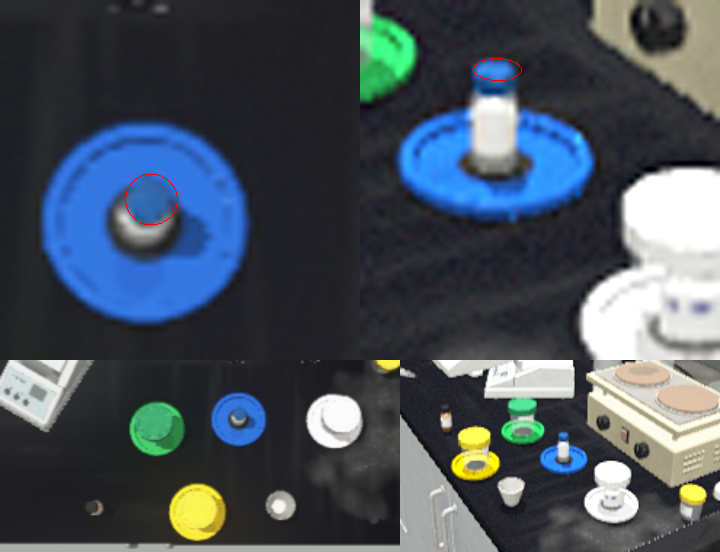

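The vial stands upright on the rubber spot of the blue dish. All four samples are in place, and the amber vial and crucible are where they started, so I'm handing in.

```bash
python3 -c "
from station import *
print(sign_off())"
```

```text
the job is handed in; nothing more can be done
None
```

The green, yellow and white cups and the blue vial each stand upright in the dish of their colour, within about 2 mm of the middle by the pictures; the amber vial and crucible look unmoved, and the job was handed in at about 62 s of 102 (the hand-in gave no verdict).

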